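Take the flanged guide bush out of the flap-lidded parts bin

ROBOT

A 6-joint arm with a two-finger parallel gripper is mounted at the origin on the work surface. World frame = base frame: x ahead of the robot, y to its left, z up, the work surface at z = 0. Lengths are in m, angles in degrees, forces in N, time in s.
With the tool pointing down it reaches from about 0.3 to 0.75 m from the base axis. Payload 8.5 kg.
Tool frame: the origin (TCP) lies on the centre line of the jaws, within the pads' length; the fingertips stand 14 mm ahead of it and the grasp point (between the pads) lies 5 mm behind it; z points along the fingers, x is the direction in which the jaws open and shut, and the axes are right-handed (so a half turn about z gives the same grasp; the last joint's range is limited). The gripper opens to 85 mm and grips with 20 to 120 N. Pads are 22 mm wide; open, the fingers measure 114 mm over their backs; the gripper's body (76 mm by 85 mm) begins 54 mm behind the grasp point. The pads swing forward as they close: fully open they stand 13 mm farther back than shut.
Start: joints at [60.946, 21.807, 74.336, -0, 83.858, -12.336], TCP at [0.158, 0.527, 0.211] pointing down, gripper open.
Joint ranges: [-178.18, 178.18], [-50.72, 133.34], [12.68, 142.11], [-81.47, 261.47], [9.98, 163.14], [-165.26, 165.26]. Speed limits (degrees/s): [136.94, 136.94, 180, 180, 180, 180].

INTERFACE

Orientations are given as a 3x3 rotation matrix whose columns are the frame's x, y, z axes.
In Python, from rig import * gives the robot as it stands.
- The arm moves only by the shell command python3 -m crank 'ROWS' [FORCE]. ROWS is JSON, one flat list of numbers, 7 for each row, row after row: the turn, a rotation vector about the world's x, y, z in rad, then the shift along the world's x, y, z in m, then the opening in per cent of the stroke, from 0 (shut) to 100 (fully open). A call has 1 to 20 rows; each row shifts and turns the commanded pose from where the row before left it; what a row does not reach is not made up. A row lasts 1/10 s, in which the tool goes at most 50 mm and 8.59 degrees, less where a joint would pass 70% of its speed; a pose out of reach is approached as far as the arm can. A call is refused whole if a number of a shift passes 0.05 or a number of a turn 0.15, either way. A call with a gripper value outside its range is refused whole. The fingers move at their own pace and stop on an object; FORCE is the grip in N (left out, the last holds). Time passes only in rows, so rows that do not move let the fingers close. It gives the time, the measured TCP pose, the force and the opening at its end, in the units of the state.
- observe(): the state, without advancing time (a new reading comes with each control period).
- get_image(name): name is "scene" or "top" or "wrist"; returns a dict with "frame" (384x512x3 uint8, red, green, blue), "fov_y" (degrees; the focal length in pixels is half the picture's height over the tangent of half this angle, whatever the lens; pixels are square), "cx", "cy" (the principal point, pixels), "k1" (the pictures are not rectified: a ray, as slopes to the right and down, at radius r is drawn at 1 + k1 r^2 times it, then the intrinsics apply), "world_to_cam" (4x4, takes a point from world to camera coordinates). Camera axes: x right, y up, looking along -z (the intrinsics and any distortion apply to the point x, -y, -z); pixel columns grow to the right and rows downward; lengths in m; the calibration is good to about 2 mm. A picture is of the moment at which its call begins. There is no depth.
- close_job(): hands the job in, once; it reports no verdict.
The state is a dict: "time_s": time; "q": joint angles; "qvel": joint speeds; "joint_efforts": joint torques, N m; "position": TCP position; "tool_rot": TCP orientation; "ft_force": force on the tool from outside, world axes, zero at the start; "wrist_torque": the same for the moment, N m; "grip_width": finger opening in m.
Only numpy, scipy, OpenCV 4.12 (cv2) and the standard library are available. Lean on these libraries where they do the work, as an engineer would, in place of code of your own. Each camera call takes 0.05 s, during which the arm holds its last target. There are 200 camera calls.

TASK

Raise the flap of the parts bin right over until it leans open by itself, take out the flanged guide bush (not the plain collar or the stepped block beside it) and stand it upright, flange down, inside the scribed circle on the die base plate. Set it down, do not drop it; the flap may stay open.

Things in the scene. Friction and masses are not known exactly. Their poses are not given: they have to be found in the camera images.
- bin: Grey sheet-steel bin fixed to the bench, 150 (x) x 300 (y) x 65 mm high, walls and floor 4 mm. Origin: centre of its underside; x from front (robot side) to hinge, y along its length, z up. On its flap is a round steel bar handle, 10 mm diameter, 110 mm long parallel to y with a leg at each end; flap closed, the bar's middle is at x -55, y 0, z 108.5 mm, 35 mm clear gap over the flap.
- flap (a joint): Flat aluminium flap over the bin, 155 x 304 x 3 mm, about 0.35 kg. Hinge axis along the bin's y through bin point x 75, z 65.5 mm. Rad: 0 closed (level on the bin), grows as the front edge goes up and back, stop at 1.75. Falls shut from below about 1.5, leans open on its stop beyond. The bar handle turns with it and may turn between the fingers.
- bush: Steel flanged guide bush standing flange down in the bin: flange 44 mm diameter, 8 mm thick; body 30 mm diameter; 50 mm high in all, bore 16 mm, about 0.22 kg. Origin: centre of the flange's underside, z up. It is one of three parts in a row at bin y -90, 0, 90 mm, any order; the others are a plain collar (38 mm diameter, 30 mm high) and a stepped block (36 x 30 x 34 mm).
- plate: Bare metal die base plate fixed to the bench, 180 x 180 x 20 mm, with two guide posts (18 mm diameter, 50 mm above the plate) at x 70, y +-70 mm in its frame (back corners). Origin: centre of its underside, z up. A thin scribed circle, 82 mm diameter, is drawn on its top about the plate's centre.

How it is judged (in metres and radians):
On the way:
1. the flap is raised over past upright (value of joint flap above 1.5 rad), for 0.2 s.
At the end, for the whole second after the job is handed in: The guide bush stands still on the base plate, upright within 10 degrees with its flange down, its centre within 20 mm of the centre of the scribed circle (flange inside or just on the line); released (horizontal distance between bush and plate below 0.02 m and z of bush in the frame of plate between 0.017 and 0.024 m and angle between bush's own z axis and vertical below 0.17 rad and linear speed of bush below 0.02 m/s); the robot touches nothing.
It fails at once if the bush is dropped (falls free of the fingers faster than 0.8 m/s, about 30 mm) (linear speed of bush above 0.8 m/s and contact force between the fingers and bush below 0.05 N).
It also fails if it takes over 61 s, if anything falls off the work surface, if the arm or the gripper's body presses on something with over 40 N, if the wrist force passes 120 N, or if a joint passes its speed limit or range.

## Working session

There is one attempt and no reset: what is moved stays moved. The work goes in short steps, Python scripts to look and compute and a shell command to move; the robot and the scene stay as the last step left them, time stands still between calls to the robot, and variables do not carry over. Pictures are saved under pics/ and viewed, about 8 in all and at most 12, crops included, and the job is handed in when it is done.

```bash
ls; mkdir -p pics
cat > h.py <<'E'
from rig import *
import numpy as np, cv2
def snap(n,f):
    d=get_image(n); cv2.imwrite(f'pics/{f}.png',d['frame'][:,:,::-1]); np.save(f'pics/{f}.npy',d,allow_pickle=True); return d
def load(f): return np.load(f'pics/{f}.npy',allow_pickle=True).item()
def K(d):
    h=d['frame'].shape[0]; f=h/2/np.tan(np.radians(d['fov_y'])/2)
    return np.array([[f,0,d['cx']],[0,f,d['cy']],[0,0,1]]),np.array([d['k1'],0,0,0.])
def ray(d,uv):
    k,D=K(d); n=cv2.undistortPoints(np.array([[uv]],float),k,D)[0,0]
    T=np.array(d['world_to_cam']);R=T[:3,:3]
    return -R.T@T[:3,3], R.T@np.array([n[0],-n[1],-1])
def onz(d,uv,z):
    o,v=ray(d,uv); return o+v*(z-o[2])/v[2]
def proj(d,P):
    T=np.array(d['world_to_cam']);p=np.atleast_2d(P)@T[:3,:3].T+T[:3,3]
    k,D=K(d); return cv2.projectPoints((p*[1,-1,-1]).reshape(-1,1,3),np.zeros(3),np.zeros(3),k,D)[0][:,0]
E
python3 - <<'E'
from h import *
a=snap('top','t0');b=snap('scene','s0')
for d in(a,b): print(d['fov_y'],d['cx'],d['cy'],d['k1'],ray(d,(d['cx'],d['cy'])))
print(observe())
E
```

```text
pics
51.530812636003176 254.41511785926312 190.54816854602365 -0.13629321063654504 (array([ 0.48413384, -0.08950031,  0.78158225]), array([ 0.07388846, -0.0368894 , -0.996584  ]))
53.31134737461573 252.76394204130656 196.32996521907302 -0.06493613954264822 (array([1.1800087 , 0.27753827, 0.54016545]), array([-0.72483921, -0.43205411, -0.53659795]))
{'time_s': 0.1, 'q': array([ 6.09480833e+01,  2.18401450e+01,  7.43778912e+01, -2.10641724e-03,
        8.38588564e+01, -1.23377986e+01]), 'qvel': array([-0.00404948, -0.05713883, -0.22942097,  0.03334413, -0.04497487,
       -0.06391301]), 'joint_efforts': array([ 4.45237529e-03, -4.49219191e+01, -2.31655973e+01, -1.28489705e-04,
        3.66830020e-03, -1.30718664e-05]), 'position': array([0.15806964, 0.52650359, 0.21016011]), 'tool_rot': array([[ 2.87592328e-01,  9.57752718e-01, -6.19737833e-04],
       [ 9.57752011e-01, -2.87592886e-01, -1.19092483e-03],
       [-1.31884368e-03, -2.51054312e-04, -9.99999099e-01]]), 'ft_force': array([ 0.1734097 , -0.24011984,  0.32553436]), 'wrist_torque': array([-0.03573298,  0.00489403, -0.02872746]), 'grip_width': 0.08539153265559564}
```

View pics/t0.png

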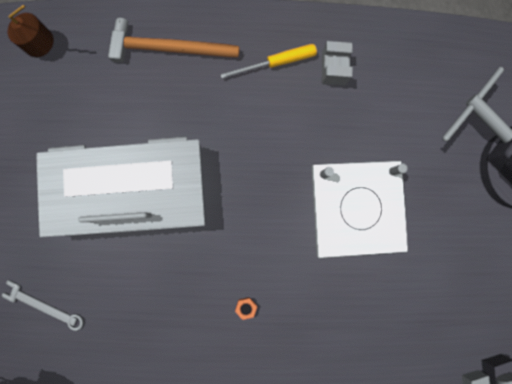

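View pics/s0.png

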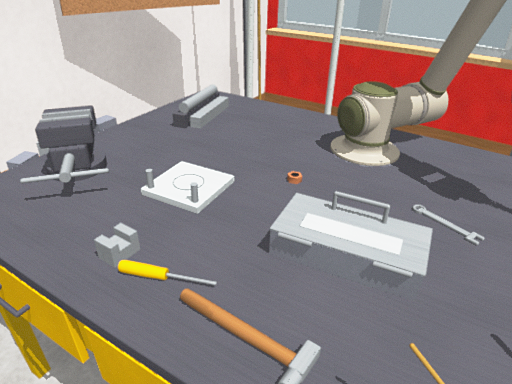

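The top view shows the closed bin at the left, with flap corners near (38,153), (199,141), (204,226), (41,236) and the handle bar from (80,218) to (150,215). The plate is at the right with its circle near (361,208). The scene view agrees, with the handle at about (335-388,205).

Run:
```python
from h import *
d=load('t0');s=load('s0')
g=cv2.cvtColor(d['frame'],cv2.COLOR_RGB2GRAY)
def quad(box,th):
    m=np.zeros_like(g);x0,y0,x1,y1=box;m[y0:y1,x0:x1]=(g[y0:y1,x0:x1]>th)*255
    m=cv2.morphologyEx(m,cv2.MORPH_OPEN,np.ones((9,9)))
    c=max(cv2.findContours(m,cv2.RETR_EXTERNAL,cv2.CHAIN_APPROX_NONE)[0],key=cv2.contourArea)
    r=cv2.boxPoints(cv2.minAreaRect(c)); a=cv2.approxPolyDP(c,8,True)[:,0]
    return r,a
for n,box,th,z in(('flap',(20,125,230,250),110,.067),('plate',(300,150,425,270),180,.02)):
    r,a=quad(box,th); P=np.array([onz(d,p,z) for p in a]);print(n,a.tolist());print(P.round(4).tolist(),'mean',P.mean(0).round(4))
    print('sides',np.linalg.norm(P-np.roll(P,-1,0),axis=1).round(4))
# circle: dark pixels near
ys,xs=np.nonzero((g<160)[180:238,332:390]); e=cv2.fitEllipse(np.c_[xs+332,ys+180].astype(np.float32)); print(e,onz(d,e[0],.02))
# handle: shows as darker/edge; print crop
big=cv2.resize(d['frame'][130:250,25:215],None,fx=4,fy=4,interpolation=cv2.INTER_CUBIC)
big2=cv2.resize(s['frame'][180:280,255:445],None,fx=4,fy=4,interpolation=cv2.INTER_CUBIC)[:, :760]
cv2.imwrite('pics/c1.png',np.vstack([cv2.resize(big,(475,300)),cv2.resize(big2,(475,300))])[:,:,::-1])
```

```text
flap [[198, 139], [37, 152], [39, 236], [203, 225]]
[[0.6289, -0.0115, 0.067], [0.6004, 0.2906, 0.067], [0.4451, 0.2776, 0.067], [0.4734, -0.0251, 0.067]] mean [0.5369 0.1329 0.067 ]
sides [0.3034 0.1558 0.304  0.1561]
plate [[388, 162], [333, 164], [338, 182], [315, 179], [319, 256], [406, 250], [402, 181]]
[[0.6033, -0.3827, 0.02], [0.596, -0.2706, 0.02], [0.5608, -0.2806, 0.02], [0.5656, -0.2351, 0.02], [0.417, -0.2444, 0.02], [0.4293, -0.4196, 0.02], [0.566, -0.4115, 0.02]] mean [ 0.534  -0.3206  0.02  ]
sides [0.1123 0.0366 0.0458 0.1489 0.1756 0.1369 0.0471]
((335.1475524902344, 180.0009002685547), (0.045602139085531235, 0.10906708240509033), 0.0) [ 0.56462751 -0.27492962  0.02      ]
```

View pics/c1.png

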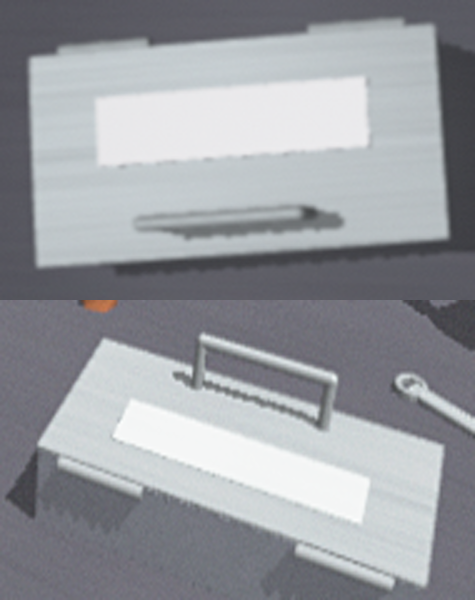

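The flap's measured sides are 303-304 x 156 mm, which matches 304 x 155. Next I check the handle prediction and measure the plate and circle.

```bash
python3 - <<'E'
from h import *
d=load('t0');s=load('s0')
C=np.array([[0.6289,-0.0115],[0.6004,0.2906],[0.4451,0.2776],[0.4734,-0.0251]])
y=(C[1]-C[0])+(C[2]-C[3]);y/=np.linalg.norm(y);x=np.array([y[1],-y[0]]);o=C.mean(0)+.0025*x
print('bin',o,'yaw',np.degrees(np.arctan2(x[1],x[0])))
for yy in(-.055,0,.055):
    P=np.r_[o-.055*x+yy*y,.1085];print(P.round(4),proj(d,P).round(1),proj(s,P).round(1))
g=cv2.cvtColor(d['frame'],cv2.COLOR_RGB2GRAY)
m=np.zeros_like(g);m[150:270,300:425]=(g[150:270,300:425]>150)*255
m=cv2.morphologyEx(m,cv2.MORPH_CLOSE,np.ones((3,3)))
c=max(cv2.findContours(m,cv2.RETR_EXTERNAL,cv2.CHAIN_APPROX_NONE)[0],key=cv2.contourArea)
W=np.array([onz(d,p,.02)[:2] for p in c[:,0].astype(float)],np.float32)
print('plate',cv2.minAreaRect(W))
r=g[180:238,332:390];bh=cv2.morphologyEx(r,cv2.MORPH_BLACKHAT,np.ones((7,7)))
ys,xs=np.nonzero(bh>40);W=np.array([onz(d,(a+332,b+180),.02)[:2] for a,b in zip(xs,ys)],np.float32)
print('circle',len(xs),cv2.fitEllipse(W), cv2.minEnclosingCircle(W))
E
python3 -m crank '[0,0,-0.0742,0.02,-0.025,-0.0015,40, 0,0,-0.0742,0.02,-0.025,-0.0015,40, 0,0,-0.0742,0.02,-0.025,-0.0015,40, 0,0,-0.0742,0.02,-0.025,-0.0015,40, 0,0,-0.0742,0.02,-0.025,-0.0015,40, 0,0,-0.0742,0.02,-0.025,-0.0015,40, 0,0,-0.0742,0.02,-0.025,-0.0015,40, 0,0,-0.0742,0.02,-0.025,-0.0015,40, 0,0,-0.0742,0.02,-0.025,-0.0015,40, 0,0,-0.0742,0.02,-0.025,-0.0015,40, 0,0,-0.0742,0.02,-0.025,-0.0015,40, 0,0,-0.0742,0.02,-0.025,-0.0015,40, 0,0,-0.0742,0.02,-0.025,-0.0015,40, 0,0,-0.0742,0.02,-0.025,-0.0015,40, 0,0,-0.0742,0.02,-0.025,-0.0015,40, 0,0,-0.0742,0.02,-0.025,-0.0015,40, 0,0,0,0,0,0,40, 0,0,0,0,0,0,40]' 30
python3 -c "
from h import *
o=observe();print(o['q'],o['tool_rot'],o['grip_width'])
snap('wrist','w1')"
```

```text
bin [0.53943905 0.13313376] yaw 5.3652158691612755
[0.4898 0.0732 0.1085] [[143.1 214.2]] [[335.6 193.7]]
[0.4847 0.128  0.1085] [[111.3 216.5]] [[360.9 200.3]]
[0.4795 0.1828 0.1085] [[ 80.1 218.6]] [[387.3 207.1]]
plate ((0.5109505653381348, -0.3305867910385132), (0.18082107603549957, 0.19096505641937256), 4.078533172607422)
circle 199 ((0.5151271820068359, -0.32222938537597656), (0.0778016522526741, 0.10773691534996033), 134.8970947265625) ((0.5252062678337097, -0.3150240182876587), 0.060853760689496994)
time_s: 1.9
position: [0.478, 0.1265, 0.1863]
tool_rot: [[0.996, 0.091, -0.001], [0.091, -0.996, 0.0], [-0.001, -0.0, -1.0]]
ft_force: [0.1, -0.3, 0.2]
grip_width: 0.0341
[ 1.06748148e+00  1.74763128e+01  8.52955010e+01  1.25807429e-02
  7.72953459e+01 -4.16931313e+00] [[ 9.95829730e-01  9.12237160e-02 -1.17593900e-03]
 [ 9.12240026e-02 -9.95830379e-01  1.92325099e-04]
 [-1.15349117e-03 -2.98796914e-04 -9.99999290e-01]] 0.03410583689529684
```

View pics/w1.png

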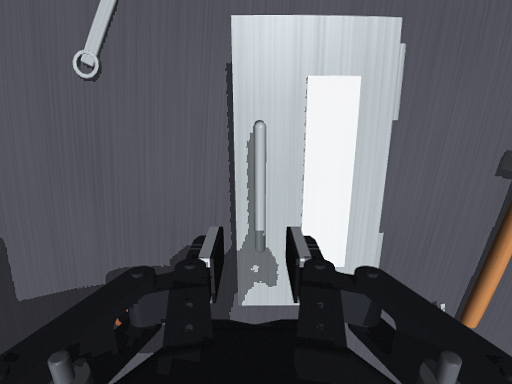

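The wrist view shows the bar at column 260, rows 122 to about 250, between the finger pads at columns 213 and 297. I check its position along y.

Run:
```python
from h import *
d=load('w1');t=load('t0')
for p in((260,123),(260,186),(261,250)): print(p,onz(d,p,.1085))
for P in([.4898,.0732,.1085],[.4847,.128,.1085],[.4795,.1828,.1085],[.478,.1265,.1863]): print(P,proj(d,P))
g=cv2.cvtColor(t['frame'],cv2.COLOR_RGB2GRAY).astype(int)
print(g[240:262:2,316:330]); print(g[200:216:2,334:350])
# circle via edges restricted annulus about centre guess
W=[]
c0=np.array(onz(t,(361,208.5),.02)[:2])
for it in range(3):
    W=[]
    for a in np.linspace(0,2*np.pi,72,endpoint=False):
        rs=np.linspace(.034,.048,57); P=np.c_[c0[0]+rs*np.cos(a),c0[1]+rs*np.sin(a),rs*0+.02]
        uv=proj(t,P).astype(np.float32); v=cv2.remap(g.astype(np.float32),uv[:,0],uv[:,1],cv2.INTER_LINEAR).ravel()
        w=np.clip(v.max()-v-15,0,None); 
        if w.sum()>0: r=(w*rs).sum()/w.sum(); W.append(c0+r*np.array([np.cos(a),np.sin(a)]))
    W=np.array(W,np.float32);e=cv2.fitEllipse(W);c0=np.array(e[0]);print('circ',e,len(W))
```

```text
(260, 123) [0.47609691 0.18464772 0.1085    ]
(260, 186) [0.48134855 0.1305558  0.1085    ]
(261, 250) [0.48838675 0.06819411 0.1085    ]
[0.4898, 0.0732, 0.1085] [[263.0183112  245.36799198]]
[0.4847, 0.128, 0.1085] [[263.48889217 189.10946398]]
[0.4795, 0.1828, 0.1085] [[263.84780129 125.63299638]]
[0.478, 0.1265, 0.1863] [[256.28383839 224.64793289]]
[[132 187 228 234 235 234 235 234 234 234 234 235 235 234]
 [128 179 225 234 235 235 234 234 234 234 235 234 234 235]
 [119 163 211 232 235 235 235 234 234 234 235 234 234 235]
 [109 144 199 231 235 235 234 234 234 234 234 234 234 233]
 [107 144 201 232 235 235 234 234 234 234 234 234 234 234]
 [104 141 197 231 235 235 234 234 234 234 234 235 234 234]
 [104 136 193 229 234 235 234 234 234 234 234 234 234 235]
 [102 134 190 229 235 235 234 235 235 234 235 235 235 236]
 [ 98 124 175 213 228 228 226 218 212 206 204 199 195 192]
 [ 92  94 106 117 120 117 114 109 105 104 101  97  95  92]
 [ 94  93  91  92  90  90  91  92  92  90  92  92  93  91]]
[[234 234 235 235 235 235 224 188 180 217 233 235 235 235 235 235]
 [235 234 235 235 236 232 206 176 207 232 236 236 235 235 235 235]
 [234 234 235 235 236 228 191 182 220 234 236 235 235 235 235 234]
 [235 235 235 235 232 213 178 198 230 234 235 235 234 234 234 234]
 [234 234 234 235 234 223 192 209 232 236 236 235 235 235 235 235]
 [235 235 234 235 235 226 194 202 229 236 235 235 234 235 235 234]
 [235 235 235 235 236 227 193 184 221 235 236 235 235 235 235 235]
 [236 235 235 236 236 233 213 177 197 228 236 235 235 236 235 236]]
circ ((0.5107552409172058, -0.32636502385139465), (0.08225218951702118, 0.08231841772794724), 94.94384002685547) 72
circ ((0.5107577443122864, -0.3263649046421051), (0.08225890249013901, 0.08231628686189651), 98.10655975341797) 72
circ ((0.5107577443122864, -0.3263651430606842), (0.08225873857736588, 0.08231645822525024), 98.14749908447266) 72
```

Predicted and seen handle positions agree within about 4 mm. The circle measures 82.3 mm in diameter, centred at (0.511, -0.326). Now I descend and close on the bar.

```bash
python3 -m crank '[0,0,0,0.003,0.001,-0.012,40, 0,0,0,0.002,0.001,-0.012,40, 0,0,0,0,0,-0.012,40, 0,0,0,0,0,-0.012,40, 0,0,0,0,0,-0.012,40, 0,0,0,0,0,-0.012,40, 0,0,0,0,0,-0.011,40, 0,0,0,0,0,0,40]'
python3 -m crank '[0,0,0,0,0,0,5, 0,0,0,0,0,0,5, 0,0,0,0,0,0,5, 0,0,0,0,0,0,5, 0,0,0,0,0,0,5, 0,0,0,0,0,0,5]' 30
```

```text
time_s: 2.75
position: [0.4821, 0.1291, 0.1019]
tool_rot: [[0.996, 0.092, -0.003], [0.092, -0.996, -0.0], [-0.003, -0.0, -1.0]]
ft_force: [-1.4, 0.2, 0.1]
grip_width: 0.0342
time_s: 3.35
position: [0.4833, 0.1287, 0.1038]
tool_rot: [[0.996, 0.092, 0.0], [0.092, -0.996, -0.0], [0.0, 0.0, -1.0]]
ft_force: [-0.4, -0.5, 0.5]
grip_width: 0.0044
```

The opening reads 4.4 mm, but the bar is 10 mm, so it seems to have been missed. I look.

```bash
python3 -c "
from h import *
a=snap('wrist','w2');b=snap('scene','s2')
c=cv2.resize(b['frame'][130:270,290:450],(585,512))
cv2.imwrite('pics/c2.png',cv2.resize(np.hstack([cv2.resize(a['frame'],(683,512)),c]),(800,323))[:,:,::-1])"
```

```text
(no output)
```

View pics/c2.png

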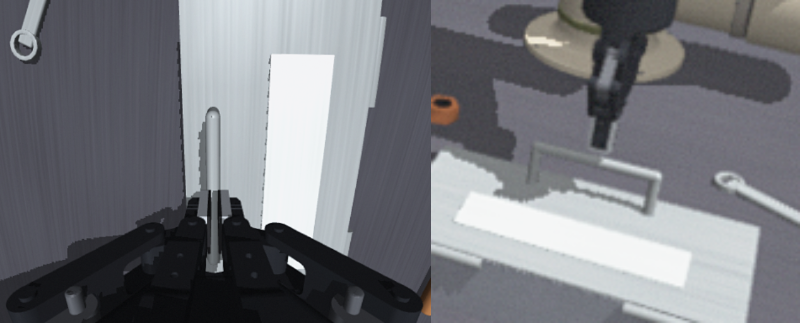

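```bash
python3 -c "
from h import *
a=load('w2');b=load('s2')
o=observe();p=o['position'];z=o['tool_rot'][:,2]
for k in(-.005,0,.014): print(k,proj(b,p+k*z),proj(a,p+k*z))
A=cv2.resize(a['frame'][190:350,200:310],(412,600),interpolation=2);B=cv2.resize(b['frame'][160:230,335:380],(386,600),interpolation=2)
cv2.imwrite('pics/c3.png',np.hstack([A,B])[:,:,::-1])"
```

```text
-0.005 [[361.46278507 199.95607249]] [[256.33911022 227.85957105]]
0 [[361.05382148 201.94137606]] [[256.28244925 224.61598225]]
0.014 [[359.92091084 207.4308048 ]] [[256.13878945 216.39757501]]
```

View pics/c3.png

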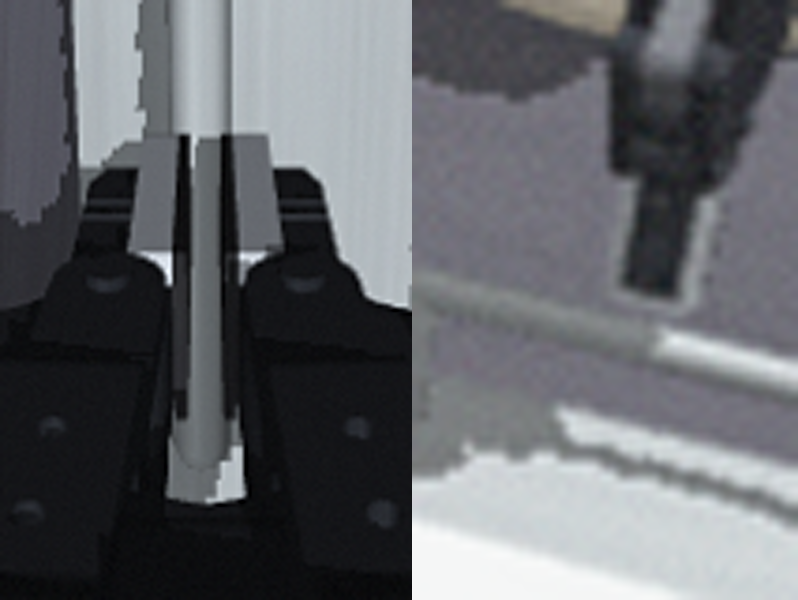

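The scene crop puts the shut fingertips at row 195, just above the bar's top edge at row 198. The stated tool geometry puts the tip at row 207. The fingers are centred on the bar but about 25-30 mm higher than the numbers say. I open, go lower while watching the force, and close again.

```bash
python3 -m crank '[0,0,0,0,0,0,40, 0,0,0,0,0,0,40, 0,0,0,0,0,0,40, 0,0,0,0,0,0,40, 0,0,0,0,0,-0.005,40, 0,0,0,0,0,-0.005,40, 0,0,0,0,0,-0.005,40, 0,0,0,0,0,-0.005,40, 0,0,0,0,0,-0.005,40, 0,0,0,0,0,0,40]'
python3 -m crank '[0,0,0,0,0,0,5, 0,0,0,0,0,0,5, 0,0,0,0,0,0,5, 0,0,0,0,0,0,5, 0,0,0,0,0,0,5, 0,0,0,0,0,0,5]' 30
python3 - <<'E'
from h import *
a=snap('wrist','w3');b=snap('scene','s3')
o=observe();p=o['position'];z=o['tool_rot'][:,2]
for k in(-.005,0,.014): print(k,proj(b,p+k*z))
A=cv2.resize(a['frame'][190:350,200:310],(412,600),interpolation=2);B=cv2.resize(b['frame'][160:230,335:380],(386,600),interpolation=2)
cv2.imwrite('pics/c4.png',np.hstack([A,B])[:,:,::-1])
E
```

```text
time_s: 4.45
position: [0.4828, 0.1287, 0.0779]
tool_rot: [[0.996, 0.092, -0.001], [0.092, -0.996, -0.0], [-0.001, -0.0, -1.0]]
ft_force: [0.4, 0.2, -0.4]
grip_width: 0.0338
time_s: 5.05
position: [0.4824, 0.1287, 0.0789]
tool_rot: [[0.996, 0.092, -0.002], [0.092, -0.996, -0.0], [-0.002, 0.0, -1.0]]
ft_force: [-4.0, -0.6, 3.9]
grip_width: 0.0086
-0.005 [[359.54105767 209.53775874]]
0 [[359.14397799 211.45611006]]
0.014 [[358.04397095 216.76087548]]
```

View pics/c4.png

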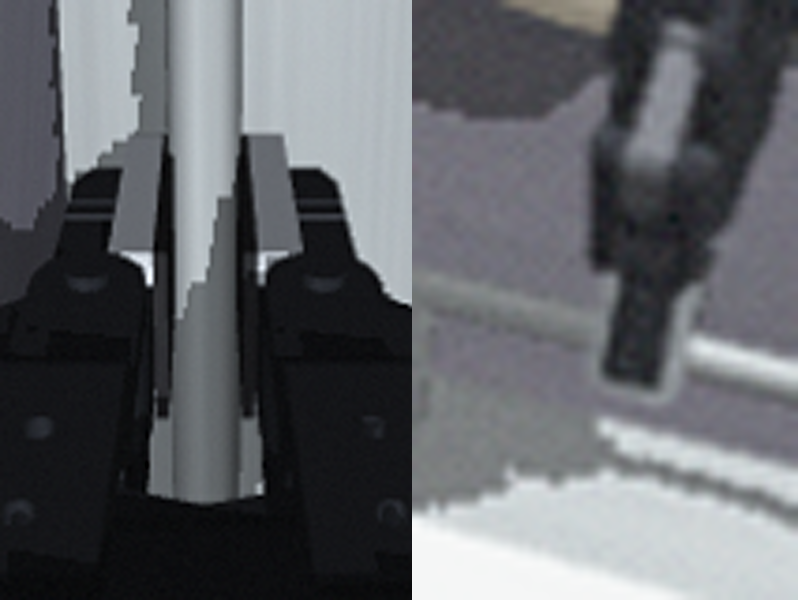

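The bar is now gripped (8.6 mm reading), with the tips about 12 mm below it. The real grasp point is therefore about 25-30 mm above the reported one. Next I work out the arc.

Run:
```python
import numpy as np
p=np.radians(18.3+4.9*np.arange(21));r=.1369;u=np.radians(5.365)
dx=np.diff(-r*np.cos(p));dz=np.diff(r*np.sin(p))
print(np.c_[dx*np.cos(u),dx*np.sin(u),dz].round(4).tolist())
```

```text
[[0.0041, 0.0004, 0.0109], [0.005, 0.0005, 0.0106], [0.0059, 0.0006, 0.0101], [0.0068, 0.0006, 0.0095], [0.0075, 0.0007, 0.0089], [0.0083, 0.0008, 0.0082], [0.0089, 0.0008, 0.0075], [0.0096, 0.0009, 0.0067], [0.0101, 0.0009, 0.0059], [0.0105, 0.001, 0.005], [0.0109, 0.001, 0.0041], [0.0112, 0.0011, 0.0031], [0.0115, 0.0011, 0.0021], [0.0116, 0.0011, 0.0011], [0.0117, 0.0011, 0.0001], [0.0116, 0.0011, -0.0009], [0.0115, 0.0011, -0.0019], [0.0113, 0.0011, -0.0028], [0.011, 0.001, -0.0038], [0.0107, 0.001, -0.0047]]
```

```bash
python3 -m crank '[0,0,0,0.0041,0.0004,0.0109,5, 0,0,0,0.005,0.0005,0.0106,5, 0,0,0,0.0059,0.0006,0.0101,5, 0,0,0,0.0068,0.0006,0.0095,5, 0,0,0,0.0075,0.0007,0.0089,5, 0,0,0,0.0083,0.0008,0.0082,5, 0,0,0,0,0,0,5]' 30
```

```text
time_s: 5.85
position: [0.519, 0.1323, 0.1383]
tool_rot: [[0.996, 0.092, -0.004], [0.092, -0.996, -0.001], [-0.004, 0.0, -1.0]]
ft_force: [-15.6, -4.4, 13.1]
grip_width: 0.0085
```

The force is about 20 N, radially outward from the hinge. I ease 2-3 mm outward and continue.

```bash
python3 -m crank '[0,0,0,0.0069,0.0006,0.0095,5, 0,0,0,0.0086,0.0007,0.0077,5, 0,0,0,0.0101,0.0009,0.0059,5, 0,0,0,0.0105,0.001,0.005,5, 0,0,0,0.0109,0.001,0.0041,5, 0,0,0,0,0,0,5]' 30
```

```text
time_s: 6.45
position: [0.5687, 0.137, 0.17]
tool_rot: [[0.996, 0.092, 0.001], [0.092, -0.996, 0.001], [0.001, -0.001, -1.0]]
ft_force: [-5.1, 1.6, 6.4]
grip_width: 0.0085
```

```bash
python3 -m crank '[0,0,0,0.0112,0.0011,0.0036,5, 0,0,0,0.0115,0.0011,0.0026,5, 0,0,0,0.0116,0.0011,0.0011,5, 0,0,0,0.0117,0.0011,0.0001,5, 0,0,0,0,0,0,5]' 30
python3 -m crank '[0,0,0,0.0116,0.0011,-0.0009,5, 0,0,0,0.0115,0.0011,-0.0019,5, 0,0,0,0.0113,0.0011,-0.0028,5, 0,0,0,0.011,0.001,-0.0038,5, 0,0,0,0.0095,0.001,-0.0040,5, 0,0,0,0,0,0,5, 0,0,0,0,0,0,5]' 30
```

```text
time_s: 6.95
position: [0.6151, 0.1415, 0.177]
tool_rot: [[0.996, 0.092, 0.002], [0.092, -0.996, 0.001], [0.003, -0.001, -1.0]]
ft_force: [-1.2, 2.6, 3.4]
grip_width: 0.008
time_s: 7.65
position: [0.6686, 0.1465, 0.163]
tool_rot: [[0.996, 0.092, 0.0], [0.092, -0.996, 0.0], [0.0, -0.0, -1.0]]
ft_force: [0.8, 3.0, -0.2]
grip_width: 0.0085
```

The flap is at about 1.68 rad. I release with a small opening, lift clear and back off over the bin.

```bash
python3 -m crank '[0,0,0,0,0,0,30, 0,0,0,0,0,0,30, 0,0,0,0,0,0,30, 0,0,0,0,0,0,30, 0,0,0,0,0,0.01,30, 0,0,0,0,0,0.02,30, 0,0,0,0,0,0.03,30, 0,0,0,0,0,0.03,30, 0,0,0,0,0,0.03,30, 0,0,0,0,0,0.02,30, 0,0,0,-0.03,0,0,50, 0,0,0,-0.04,0,0,60, 0,0,0,-0.04,0,0,60, 0,0,0,-0.04,0,0,60, 0,0,0,-0.04,0,0,60, 0,0,0,-0.04,0,0,60, 0,0,0,0,0,0,60, 0,0,0,0,0,0,60]' 30
python3 - <<'E'
from h import *
a=snap('top','t5');b=snap('wrist','w5');c=snap('scene','s5')
f=lambda d:cv2.resize(d['frame'],(400,300))
cv2.imwrite('pics/c5.png',np.vstack([np.hstack([cv2.resize(a['frame'][100:280,0:240],(400,300),interpolation=2),f(b)]),np.hstack([f(c),f(a)])])[:,:,::-1])
E
```

```text
time_s: 9.45
position: [0.4384, 0.1463, 0.3044]
tool_rot: [[0.996, 0.092, 0.002], [0.092, -0.996, 0.0], [0.002, 0.0, -1.0]]
ft_force: [0.2, 0.7, -0.4]
grip_width: 0.051
```

View pics/c5.png

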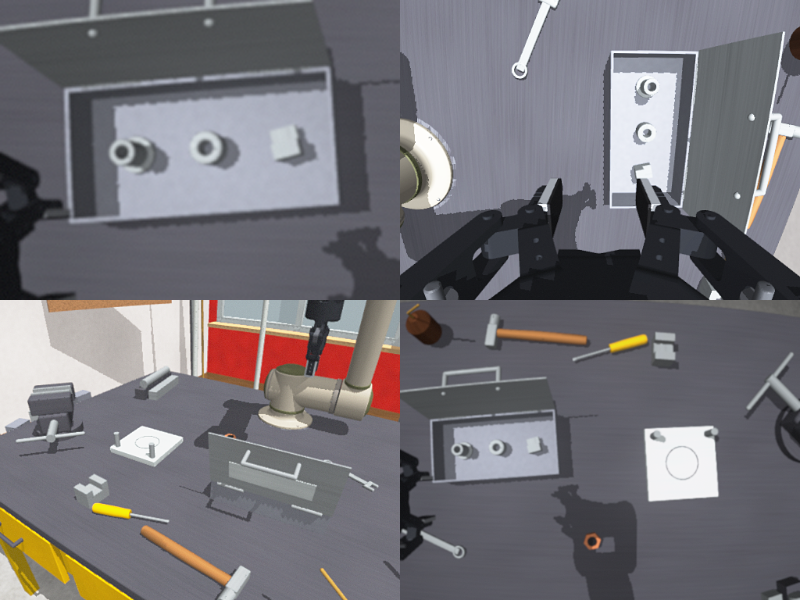

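The flap leans open. The bush, with a narrow ring over a wider flange, is at the bin's +y end, about (73,191) in the top picture and (320,111) in the wrist picture. The collar is in the middle and the block at -y.

Run:
```python
from h import *
t=load('t5');w=load('w5')
P=np.array([.531,.2227,.054]);out=[]
for n,d,hw in(('t',t,22),('w',w,24)):
    uv=proj(d,P)[0];k,_=K(d)
    pc=np.array(d['world_to_cam'])@np.r_[P,1];R=k[0,0]*.015/-pc[2]
    print(n,'pred',uv.round(1),'R30px',R.round(1))
    x0,y0=(uv-hw).astype(int);c=d['frame'][y0:y0+2*hw,x0:x0+2*hw];g=cv2.resize(cv2.cvtColor(c,cv2.COLOR_RGB2GRAY),None,fx=6,fy=6,interpolation=2)
    h=cv2.HoughCircles(cv2.GaussianBlur(g,(7,7),0),cv2.HOUGH_GRADIENT,1,10,param1=80,param2=12,minRadius=int(R*3.2*.85),maxRadius=int(R*6.3))
    for a in h[0][:6]:
        q=(a[:2]+.5)/6-.5+[x0,y0];print(q.round(1),'r',(a[2]/6/R*15).round(1),'mm',onz(d,q,.054).round(4))
    out.append(cv2.resize(c,(400,400),interpolation=2))
cv2.imwrite('pics/c6.png',np.hstack(out)[:,:,::-1])
```

```text
t pred [ 72.1 190.4] R30px 8.3
[ 72.7 190.7] r 7.3 mm [0.5306 0.2216 0.054 ]
[ 74. 192.] r 10.5 mm [0.5282 0.2189 0.054 ]
[ 71.3 189.5] r 9.8 mm [0.5327 0.2243 0.054 ]
[ 74.3 190.3] r 10.4 mm [0.5313 0.2184 0.054 ]
[ 81.8 192.5] r 13.2 mm [0.5276 0.2036 0.054 ]
[ 76.3 189.7] r 7.0 mm [0.5326 0.2145 0.054 ]
w pred [324.5 110.2] R30px 10.7
[317.2 111. ] r 14.3 mm [0.5208 0.2206 0.054 ]
[322.7 111.2] r 15.5 mm [0.5286 0.2212 0.054 ]
[321.  111.2] r 13.7 mm [0.5262 0.221  0.054 ]
[315. 109.] r 10.2 mm [0.5173 0.2231 0.054 ]
[315. 112.] r 11.3 mm [0.5179 0.219  0.054 ]
[320.8 113. ] r 11.8 mm [0.5264 0.2184 0.054 ]
```

View pics/c6.png

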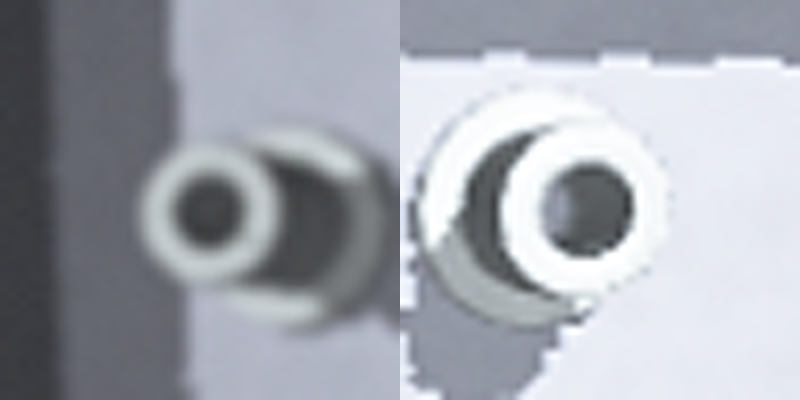

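The ring centre is (0.5306, 0.2216) from the top view and (0.5285, 0.2212) from the wrist view. The row prediction (0.531, 0.2227) agrees. I move above it and descend in steps.

```bash
python3 -m crank '[0,0,0,0.0115,0.0094,0,62, 0,0,0,0.0115,0.0094,-0.01,62, 0,0,0,0.0115,0.0094,-0.02,62, 0,0,0,0.0115,0.0094,-0.025,62, 0,0,0,0.0115,0.0094,-0.025,62, 0,0,0,0.0115,0.0094,-0.025,62, 0,0,0,0.0115,0.0094,-0.025,62, 0,0,0,0.0115,0.0094,-0.025,62, 0,0,0,0,0,-0.025,62, 0,0,0,0,0,-0.02,62, 0,0,0,0,0,-0.02,62, 0,0,0,0,0,-0.02,62, 0,0,0,0,0,-0.02,62, 0,0,0,0,0,0,62]'
python3 - <<'E'
from h import *
o=observe();print(o['position'],o['ft_force'],o['grip_width'])
b=snap('wrist','w7')
E
```

```text
time_s: 11.0
position: [0.53, 0.221, 0.0401]
tool_rot: [[0.996, 0.091, -0.005], [0.091, -0.996, -0.001], [-0.006, 0.001, -1.0]]
ft_force: [-0.3, 0.6, 0.2]
grip_width: 0.0529
[0.52997705 0.22104519 0.04014227] [-0.25413246  0.56319347  0.21782475] 0.05293116752136906
```

View pics/w7.png

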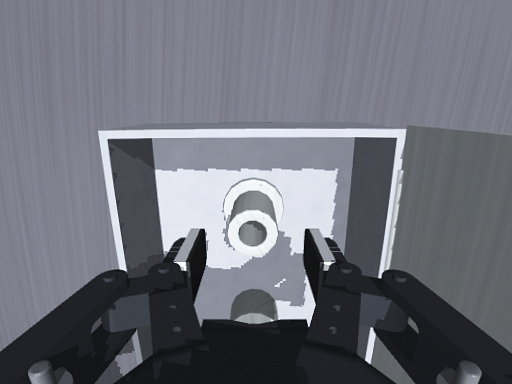

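The bush top at (252,233) lies centred between the pads at columns 195 and 315. I go down about 33 mm more and close.

```bash
python3 -m crank '[0,0,0,0,0,-0.01,62, 0,0,0,0,0,-0.01,62, 0,0,0,0,0,-0.007,62, 0,0,0,0,0,-0.006,62, 0,0,0,0,0,0,62]'
python3 -m crank '[0,0,0,0,0,0,45, 0,0,0,0,0,0,38, 0,0,0,0,0,0,32, 0,0,0,0,0,0,28, 0,0,0,0,0,0,24, 0,0,0,0,0,0,24, 0,0,0,0,0,0,24, 0,0,0,0,0,0,24]' 50
```

```text
time_s: 11.55
position: [0.5303, 0.2213, 0.0093]
tool_rot: [[0.996, 0.092, -0.001], [0.092, -0.996, -0.0], [-0.001, 0.0, -1.0]]
ft_force: [0.2, 0.0, 0.2]
grip_width: 0.0534
time_s: 12.35
position: [0.5307, 0.2215, 0.0107]
tool_rot: [[0.996, 0.092, 0.0], [0.092, -0.996, 0.0], [0.0, -0.0, -1.0]]
ft_force: [-2.7, -0.7, 6.0]
grip_width: 0.0283
```

```bash
python3 -m crank '[0,0,0,0,0,0.005,24, 0,0,0,0,0,0.01,24, 0,0,0,0,0,0.015,24, 0,0,0,0,0,0.02,24, 0,0,0,0,0,0.025,24, 0,0,0,0,0,0.025,24, 0,0,0,0,0,0.025,24, 0,0,0,0,0,0.02,24, 0,0,0,0,0,0.01,24, 0,0,0,0,0,0,24]' 50
python3 -m crank '[0,0,0,-0.001,-0.01,0,24, 0,0,0,-0.001,-0.02,0,24, 0,0,0,-0.001,-0.028,0,24, 0,0,0,-0.001,-0.03,0,24, 0,0,0,-0.001,-0.03,0,24, 0,0,0,-0.001,-0.03,0,24, 0,0,0,-0.001,-0.03,0,24, 0,0,0,-0.001,-0.03,0,24, 0,0,0,-0.001,-0.03,0,24, 0,0,0,-0.001,-0.03,0,24, 0,0,0,-0.001,-0.03,0,24, 0,0,0,-0.001,-0.03,0,24, 0,0,0,-0.001,-0.03,0,24, 0,0,0,-0.001,-0.03,0,24, 0,0,0,-0.001,-0.03,0,24, 0,0,0,-0.001,-0.03,0,24, 0,0,0,-0.001,-0.03,0,24, 0,0,0,-0.001,-0.03,0,24, 0,0,0,-0.001,-0.025,0,24, 0,0,0,-0.001,-0.015,0,24]'
python3 - <<'E'
from h import *
o=observe();print(o['position'],o['ft_force'],o['grip_width'])
b=snap('wrist','w8');c=snap('scene','s8');t=snap('top','t8')
C=cv2.resize(c['frame'][100:240,110:270],(400,350),interpolation=2)
cv2.imwrite('pics/c8.png',np.hstack([cv2.resize(b['frame'],(400,300)),C[:300]])[:,:,::-1])
E
```

```text
time_s: 13.35
position: [0.5311, 0.2216, 0.1664]
tool_rot: [[0.996, 0.092, 0.003], [0.092, -0.996, 0.001], [0.003, -0.0, -1.0]]
ft_force: [-0.4, 0.0, -2.0]
grip_width: 0.0283
time_s: 15.35
position: [0.5095, -0.3284, 0.1635]
tool_rot: [[0.996, 0.09, -0.002], [0.09, -0.996, 0.001], [-0.002, -0.002, -1.0]]
ft_force: [-0.4, 0.4, -2.6]
grip_width: 0.0282
[ 0.50954669 -0.32841811  0.16353794] [-0.38902843  0.37062562 -2.60904732] 0.028172193745904614
```

View pics/c8.png

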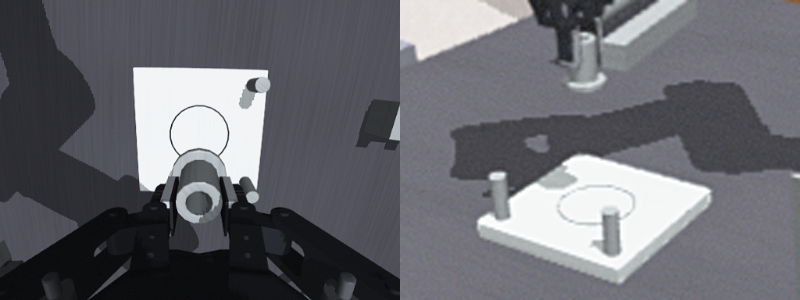

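The bush is held upright and the weight reads about 2 N, as expected. It is above the plate with the circle clear. I descend to just above the plate.

```bash
python3 -m crank '[0,0,0,0.001,0.002,-0.005,24, 0,0,0,0,0,-0.015,24, 0,0,0,0,0,-0.02,24, 0,0,0,0,0,-0.02,24, 0,0,0,0,0,-0.02,24, 0,0,0,0,0,-0.02,24, 0,0,0,0,0,-0.012,24, 0,0,0,0,0,-0.01,24, 0,0,0,0,0,-0.005,24, 0,0,0,0,0,0,24, 0,0,0,0,0,0,24]'
```

```text
time_s: 16.6
position: [0.512, -0.3247, 0.0387]
tool_rot: [[0.996, 0.092, 0.001], [0.092, -0.996, -0.001], [0.001, 0.001, -1.0]]
ft_force: [0.8, -0.7, -2.4]
grip_width: 0.0282
```

```bash
python3 -m crank '[0,0,0,0,0,-0.003,24, 0,0,0,0,0,-0.002,24, 0,0,0,0,0,0,24, 0,0,0,0,0,0,24]'; python3 -c "
from h import *
o=observe();print(o['position'],o['ft_force'])"
```

```text
time_s: 17.0
position: [0.5117, -0.3246, 0.0332]
tool_rot: [[0.996, 0.092, 0.0], [0.092, -0.996, -0.0], [0.0, 0.0, -1.0]]
ft_force: [-0.1, 0.3, -3.8]
grip_width: 0.0284
[ 0.51173651 -0.32459674  0.03316053] [-0.06479296  0.28013775 -3.77894118]
```

Expected contact is at a reported z of about 0.027.

```bash
python3 -m crank '[0,0,0,0,0,-0.002,24, 0,0,0,0,0,-0.002,24, 0,0,0,0,0,0,24, 0,0,0,0,0,0,24]'; python3 -m crank '[0,0,0,0,0,-0.001,24, 0,0,0,0,0,-0.001,24, 0,0,0,0,0,0,24, 0,0,0,0,0,0,24]'
```

```text
time_s: 17.4
position: [0.5117, -0.3246, 0.029]
tool_rot: [[0.996, 0.092, -0.0], [0.092, -0.996, 0.0], [-0.0, -0.0, -1.0]]
ft_force: [0.3, -0.0, -2.9]
grip_width: 0.0286
time_s: 17.8
position: [0.5117, -0.3245, 0.0271]
tool_rot: [[0.996, 0.092, -0.0], [0.092, -0.996, 0.0], [-0.0, -0.0, -1.0]]
ft_force: [-0.4, 0.4, -2.2]
grip_width: 0.0282
```

```bash
python3 -m crank '[0,0,0,0,0,-0.001,24, 0,0,0,0,0,0,24, 0,0,0,0,0,0,24]'; python3 -m crank '[0,0,0,0,0,-0.001,24, 0,0,0,0,0,0,24, 0,0,0,0,0,0,24]'
```

```text
time_s: 18.1
position: [0.5118, -0.3247, 0.0267]
tool_rot: [[0.996, 0.092, 0.0], [0.092, -0.996, -0.001], [0.0, 0.001, -1.0]]
ft_force: [-2.3, 1.7, 5.4]
grip_width: 0.0281
time_s: 18.4
position: [0.5119, -0.3247, 0.0267]
tool_rot: [[0.996, 0.092, 0.001], [0.092, -0.996, -0.001], [0.001, 0.001, -1.0]]
ft_force: [-4.9, 4.0, 13.0]
grip_width: 0.0286
```

The plate is touched at 0.0267, as expected. I relieve the press, open gently, lift and check.

```bash
python3 -m crank '[0,0,0,0,0,0.001,24, 0,0,0,0,0,0,30, 0,0,0,0,0,0,34, 0,0,0,0,0,0,38, 0,0,0,0,0,0,44, 0,0,0,0,0,0,50, 0,0,0,0,0,0,60, 0,0,0,0,0,0,60, 0,0,0,0,0,0.01,60, 0,0,0,0,0,0.02,60, 0,0,0,0,0,0.03,60, 0,0,0,0,0,0.03,60, 0,0,0,0,0,0.03,60, 0,0,0,-0.03,0,0.02,60, 0,0,0,-0.04,0,0.01,60, 0,0,0,-0.04,0,0,60, 0,0,0,-0.03,0,0,60, 0,0,0,0,0,0,60, 0,0,0,0,0,0,60]'
python3 - <<'E'
from h import *
t=snap('top','t9');c=snap('scene','s9')
C=cv2.resize(c['frame'][140:230,130:250],(400,300),interpolation=2);T=cv2.resize(t['frame'][145:265,290:450],(400,300),interpolation=2)
cv2.imwrite('pics/c9.png',np.hstack([T,C])[:,:,::-1])
P=np.array([.511,-.326,.07]);uv=proj(t,P)[0];print(uv,proj(t,[.5108,-.3264,.02]))
# ring of bush: dark bore
g=cv2.cvtColor(t['frame'],cv2.COLOR_RGB2GRAY);hw=16;x0,y0=(uv-hw).astype(int)
G=cv2.resize(g[y0:y0+32,x0:x0+32],None,fx=6,fy=6,interpolation=2)
h=cv2.HoughCircles(cv2.GaussianBlur(G,(7,7),0),cv2.HOUGH_GRADIENT,1,10,param1=80,param2=12,minRadius=20,maxRadius=60)
for a in h[0][:4]:
    q=(a[:2]+.5)/6-.5+[x0,y0];print(q.round(1),a[2]/6,onz(t,q,.07).round(4))
E
```

```text
time_s: 20.3
position: [0.3717, -0.3248, 0.177]
tool_rot: [[0.996, 0.091, 0.001], [0.091, -0.996, -0.001], [0.001, 0.001, -1.0]]
ft_force: [0.6, 1.2, 0.2]
grip_width: 0.0513
[368.80867084 207.11010462] [[360.79354889 208.03927084]]
[358.7 210. ] 7.5833335 [ 0.5054 -0.3069  0.07  ]
[361.3 206.8] 7.4 [ 0.5113 -0.3119  0.07  ]
[367.3 206. ] 7.2666664 [ 0.513  -0.3232  0.07  ]
[372.7 204.5] 8.599999 [ 0.5159 -0.3333  0.07  ]
```

View pics/c9.png

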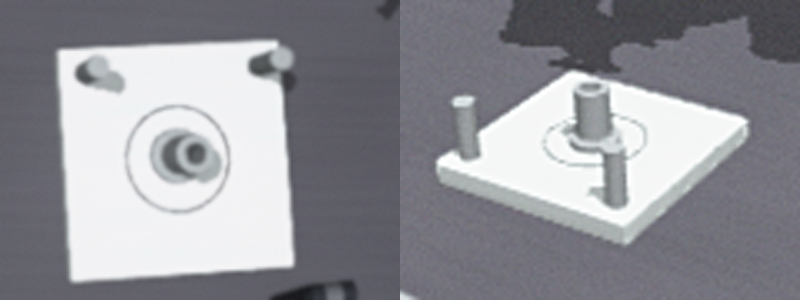

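The bush stands upright on its flange inside the circle. The bore, at about (368,207), maps to about (0.512, -0.325), roughly 2 mm from the circle centre. The gripper is clear.

```bash
python3 -c "
from rig import *
print(observe()['ft_force']); print(close_job())"
```

```text
[-0.41844344 -0.38333564 -0.43845007]
the job is handed in; nothing more can be done
None
```

The flap is open, and the guide bush stands upright, flange down, inside the scribed circle. I handed the job in at about 20 s of the 61 s allowed; it reports no verdict.

**What I did:** I raised the flap by its bar to about 1.68 rad and let go; it leaned open by itself. I then lifted the bush out of the bin's +y end and carried it to the plate. I lowered it until it touched (reported height 0.0267 m, as predicted) and eased the pressure before opening the fingers.

**Last checks:**
- **Position:** the top view puts the bush at about (0.512, -0.325), roughly 2 mm from the circle centre at (0.511, -0.326).
- **Upright:** I judged this by eye from the final pictures; I did not measure the angle.
- **Robot clear:** wrist force is below 1 N and the gripper is well away from the bush.

**What failed or disagreed:**
- **First grip on the bar missed:** the fingertips were about 30 mm higher than the stated tool geometry implies. I corrected this from the pictures and used the corrected height from then on.
- **Grip width:** readings came out about 1.5 mm below the real widths of the bar and bush.
- **Flap arc:** while raising the flap, the wrist force reached about 20 N sideways, so I moved the path outward a little.
- **Automatic circle fits:** on the last top picture, and on the bush in the bin, the fits were scattered. For the final position I used the bore centre I read from the picture; the nearest fit was (0.513, -0.323), about 4 mm from the circle centre.

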